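# Sort out the tired spring cartridge

### The job

One of the three sprung cartridges in the rack has gone weak. With each still in its hole, press its cap down about 6 mm, hold it there for half a second to feel how hard it pushes back, and let it up again, starting at the hole farthest from the tray and working towards it; press gently and never run a cap down onto its stop at 10 mm. Then stand the weakest cartridge upright on the floor of the tray, leaving the other two upright in their holes and everything else on the counter alone.

Things in the scene. Friction and masses are not known exactly. Their poses are not given: they have to be found in the camera images.
- cart_a: one of three sprung cartridges that look alike: upright metal barrel 36 mm in diameter, 55 mm tall, 0.15 to 0.23 kg, thin brass band near the top, and a flat steel push cap on top whose upper face is 71 mm above the barrel's underside. Which one is weak, and which hole each stands in, differs and cannot be seen. Origin: centre of the barrel's underside, z up along the barrel
- cart_b: another cartridge, outwardly the same as cart_a (same sizes, same origin); only the spring differs
- cart_c: another cartridge, outwardly the same as cart_a (same sizes, same origin); only the spring differs
- cart_a_cap: push cap of cart_a: 24 mm in diameter, 4 mm thick, on a 12 mm stem. Pressed, it goes straight down, 10 mm at most, against a spring; it yields at 1.5 to 5 N and springs back. The three springs differ: at 6 mm they push back with 4 to 15 N, the weakest with about half the force of the next. Origin: centre of its upper face; it goes down with the cap
- cart_b_cap: push cap of cart_b, as cart_a_cap, same origin (for the judging only, the weakest one's cap is marked by lying a few hundredths of a mm off its barrel's axis, too little to see or measure)
- cart_c_cap: push cap of cart_c, as cart_a_cap, same origin (for the judging only, the weakest one's cap is marked by lying a few hundredths of a mm off its barrel's axis, too little to see or measure)
- rack: fixed wooden test rack, 80 x 260 x 12 mm, long side along its own y, with three round blind holes (38 mm wide, 8 mm deep, on its centre line, 85 mm apart), a cartridge standing in each, its underside 4 mm above the counter. The row runs roughly across the robot's view. Origin: centre of its underside
- rack_hole0 (a point): centre of the mouth (12 mm above the counter) of the rack's hole farthest from the tray, at the robot's left (+y of the rack): test this one first
- rack_hole1 (a point): centre of the mouth (12 mm above the counter) of the rack's middle hole: test this one second
- rack_hole2 (a point): centre of the mouth (12 mm above the counter) of the rack's hole nearest the tray (-y of the rack): test this one third
- tray: fixed shallow square reject tray of dark tin, 130 x 130 mm outside, walls 4 mm thick and 18 mm high, inner floor 4 mm above its underside, to the robot's right of the rack. Origin: centre of its underside
- plier: loose tab-bending plier lying flat, about 145 mm long, 12 mm thick, jaws along its +x; bystander. Origin: under the pivot
- barrel: loose clockwork spring barrel, 60 mm across, 32 mm high; bystander. Origin: centre of its underside
- roof: loose green tin roof panel lying flat, 110 x 160 x 9 mm; bystander. Origin: centre of its underside
- lampbase: fixed grey steel lamp base, 120 mm in diameter, with a black rocker switch and a short stem up to 66 mm high; bystander. Origin: centre of its underside
There are look-alikes about, which are no part of the job. Of the things shaped like the tray, the dark steel one is meant.

How it is judged (in metres and radians):
On the way, in this order (a step that is already met when the one before it is completed fails the run):
1. the cap of the cartridge in the first (farthest from the tray) hole is held 4.5 to 8 mm down for 0.3 s (((horizontal distance between cart_a and rack_hole0 below 0.012 m and z of cart_a_cap in the frame of cart_a between 0.063 and 0.0665 m) or (horizontal distance between cart_b and rack_hole0 below 0.012 m and z of cart_b_cap in the frame of cart_b between 0.063 and 0.0665 m) or (horizontal distance between cart_c and rack_hole0 below 0.012 m and z of cart_c_cap in the frame of cart_c between 0.063 and 0.0665 m))), for 0.3 s.
2. the cap of the cartridge in the middle hole is held 4.5 to 8 mm down for 0.3 s (((horizontal distance between cart_a and rack_hole1 below 0.012 m and z of cart_a_cap in the frame of cart_a between 0.063 and 0.0665 m) or (horizontal distance between cart_b and rack_hole1 below 0.012 m and z of cart_b_cap in the frame of cart_b between 0.063 and 0.0665 m) or (horizontal distance between cart_c and rack_hole1 below 0.012 m and z of cart_c_cap in the frame of cart_c between 0.063 and 0.0665 m))), for 0.3 s.
3. the cap of the cartridge in the last (nearest the tray) hole is held 4.5 to 8 mm down for 0.3 s (((horizontal distance between cart_a and rack_hole2 below 0.012 m and z of cart_a_cap in the frame of cart_a between 0.063 and 0.0665 m) or (horizontal distance between cart_b and rack_hole2 below 0.012 m and z of cart_b_cap in the frame of cart_b between 0.063 and 0.0665 m) or (horizontal distance between cart_c and rack_hole2 below 0.012 m and z of cart_c_cap in the frame of cart_c between 0.063 and 0.0665 m))), for 0.3 s.
At the end, for the whole second after the job is handed in: The weakest cartridge stands upright (within 0.1 rad) and at rest on the tray's floor, its axis within 48 mm of the tray's centre along both tray axes; the other two stand upright (within 0.1 rad) and at rest within 8 mm of where they began, in their holes (((x of cart_a_cap in the frame of cart_a above 3e-05 m and x of cart_a in the frame of tray between -0.048 and 0.048 m and y of cart_a in the frame of tray between -0.048 and 0.048 m and z of cart_a in the frame of tray between 0 and 0.01 m and angle between each of cart_a, cart_b, cart_c's own z axis and vertical below 0.1 rad and linear speed of each of cart_a, cart_b, cart_c below 0.02 m/s and distance of each of cart_b, cart_c from where it was at the start of the episode below 0.008 m) or (x of cart_b_cap in the frame of cart_b above 3e-05 m and x of cart_b in the frame of tray between -0.048 and 0.048 m and y of cart_b in the frame of tray between -0.048 and 0.048 m and z of cart_b in the frame of tray between 0 and 0.01 m and angle between each of cart_b, cart_a, cart_c's own z axis and vertical below 0.1 rad and linear speed of each of cart_b, cart_a, cart_c below 0.02 m/s and distance of each of cart_a, cart_c from where it was at the start of the episode below 0.008 m) or (x of cart_c_cap in the frame of cart_c above 3e-05 m and x of cart_c in the frame of tray between -0.048 and 0.048 m and y of cart_c in the frame of tray between -0.048 and 0.048 m and z of cart_c in the frame of tray between 0 and 0.01 m and angle between each of cart_c, cart_a, cart_b's own z axis and vertical below 0.1 rad and linear speed of each of cart_c, cart_a, cart_b below 0.02 m/s and distance of each of cart_a, cart_b from where it was at the start of the episode below 0.008 m))); the robot touches nothing.
It fails at once if a push cap driven down onto its stop (more than 9.3 mm down) (z of cart_a_cap in the frame of cart_a below 0.0617 m or z of cart_b_cap in the frame of cart_b below 0.0617 m or z of cart_c_cap in the frame of cart_c below 0.0617 m).
It fails at once if more than 24 N on a push cap (contact force between any of cart_a_cap, cart_b_cap, cart_c_cap and anything else above 24 N).
It fails at once if the plier, the spring barrel or the roof panel moved by more than 15 mm, or the lamp base pushed with more than 5 N (distance of any of plier, barrel, roof from where it was at the start of the episode above 0.015 m or contact force between lampbase and the arm above 5 N or contact force between lampbase and the fingers above 5 N).
It also fails if it takes over 61 s, if anything falls off the work surface, if the arm or the gripper's body presses on something with over 40 N, if the wrist force passes 120 N, or if a joint passes its speed limit or range.

### The arm

A 7-joint arm with a two-finger parallel gripper is mounted at the origin on the work surface. World frame = base frame: x ahead of the robot, y to its left, z up, the work surface at z = 0. Lengths are in mm, angles in rad, forces in N, time in s.
With the tool pointing down it reaches from about 400 to 875 mm from the base axis. Payload 4.4 kg.
Tool frame: the origin (TCP) lies at the very end of the fingers, on their centre line; the grasp point (between the pads) lies 19 mm behind it; y points along the fingers, x is the direction in which the jaws open and shut, and the axes are right-handed (so a half turn about y gives the same grasp; the last joint's range is limited). The gripper opens to 85 mm and grips with 20 to 120 N. Pads are 22 mm wide; open, the fingers measure 114 mm over their backs; the gripper's body (76 mm by 85 mm) begins 54 mm behind the grasp point. The pads swing forward as they close: fully open they stand 13 mm farther back than shut.
Start: joints at [-1.276, 0.628, 0.038, 1.517, -0.027, 0.996, -0.02], TCP at [229.442, 608.173, 231.313] pointing down, gripper open.
Joint ranges: [-3.06, 3.06], [-0.37, 2.12], [-1.25, 1.32], [0.18, 2.47], [-1.1, 4.24], [0.23, 1.98], [-2.94, 2.94]. Speed limits (rad/s): [2.57, 2.57, 3.14, 3.14, 3.14, 3.14, 3.14].

### API

Orientations are given as [roll, pitch, yaw] about the fixed x, y, z axes, in that order (R = Rz(yaw) Ry(pitch) Rx(roll)).
In Python, from cell import ctrl, get_image, nets gives the robot as it stands. The module is installed in compiled form; this text tells all that it offers.
- The arm moves only by the tool step_arm, never from a script. Its argument "moves" is text: rows parted by semicolons, each of 7 numbers parted by spaces: the shift along the tool's x, y, z normalised to -1 to 1, where 1 is 0.05 m, then the turn, a rotation vector about the tool's x, y, z normalised to -1 to 1, where 1 is 0.12 rad, then the opening, from 0 (shut) to 1 (fully open). A call has 1 to 20 rows; each row shifts and turns the commanded pose from where the row before left it, along the tool's axes as they then stand; what a row does not reach is not made up. A row lasts 1/10 s, in which the tool goes at most 50 mm and 8.59 degrees, less where a joint would pass 70% of its speed; a pose out of reach is approached as far as the arm can. A call with a number of a shift or a turn outside -1 to 1 is refused whole. A call with a gripper value outside its range is refused whole. The fingers move at their own pace and stop on an object; the grip force is fixed at half the most. Time passes only in rows, so rows that do not move let the fingers close. It gives the time, the measured TCP pose, the force and the opening at its end, in the units of the state.
- ctrl.read_state(): the state, without advancing time (a new reading comes with each control period).
- get_image(name): name is "scene" or "top"; returns a dict with "color" (384x512x3 uint8, blue, green, red), "vertical_fov" (degrees; the focal length in pixels is half the picture's height over the tangent of half this angle, whatever the lens; pixels are square), "cx", "cy" (the principal point, pixels), "k1" (the pictures are not rectified: a ray, as slopes to the right and down, at radius r is drawn at 1 + k1 r^2 times it, then the intrinsics apply), "R" (3x3) and "t" (3): a world point X has camera coordinates R X + t. Camera axes: x right, y down, z forward; pixel columns grow to the right and rows downward; lengths in mm; the calibration is good to about 2 mm. A picture is of the moment at which its call begins. There is no depth.
- ctrl.finish_job(): hands the job in, once; it reports no verdict.
Trained networks look in a picture, given as the dict that the camera call returned (one of the last four; its "shot" number tells which), for a name from the list of things; names that differ only in an ending like _2 or _b are one class to them, and where a whole thing is asked for, a point or a joint stands for the part that bears it (a point fixed in the world has none). Each returns a list of dicts, best first, with "conf" (0 to 1); they miss things now and then, are a little off and sometimes report something else, mostly with a low value. They report only what shows in the picture. A call takes as long as a camera call. They do not tell look-alikes from the thing itself.
- nets.find_in(picture, target): "position" ([x, y, z] in mm, in world coordinates, good to about 4 mm: the middle of the surface that is visible of it).
- nets.cut_out(picture, target): "pixels" (384x512 bool, what is visible of it).
- nets.place_of(picture, target): "position" ([x, y, z] in mm, in world coordinates, good to about 4 mm: a listed point, or the origin of a listed thing).
The state is a dict: "clock": time; "qpos": joint angles; "qd": joint speeds; "tau": joint torques, N m; "eef_pos": TCP position; "tool_rot": TCP orientation; "force": force on the tool from outside, world axes, zero at the start; "torque": the same for the moment, N m; "width": finger opening in mm.
Only numpy, scipy, OpenCV 4.12 (cv2) and the standard library are available. Lean on these libraries where they do the work, as an engineer would, in place of code of your own. Each camera call takes 0.05 s, during which the arm holds its last target.

## Working session

There is one attempt and no reset: what is moved stays moved. The work goes in short steps, Python scripts to look and compute and a tool call to move; the robot and the scene stay as the last step left them, time stands still between calls to the robot, and variables do not carry over. Pictures are saved under pics/ and viewed, and the job is handed in when it is done.

Besides the shell and the picture viewer there is one more tool, called after "Request:" by a JSON object that holds its "op" and its "data", one argument or row to a line. step_arm: Moves the arm, as the interface text tells. Scaled input: -1 to 1 covers 0.05 m each way for a shift and 0.12 rad each way for a turn. Its arguments: {"type":"object","properties":{"moves":{"type":"string"}},"required":["moves"]}

```bash
ls; mkdir -p pics
cat > h.py <<'E'
from cell import ctrl,get_image,nets
import numpy as np,cv2
from scipy.spatial.transform import Rotation as Ro
def K(p):
    h=p["color"].shape[0]; f=h/2/np.tan(np.radians(p["vertical_fov"])/2)
    return f
def proj(p,X):
    c=np.array(p["R"])@np.array(X,float)+np.array(p["t"]).ravel(); s=c[:2]/c[2]; s=s*(1+p["k1"]*(s@s))
    return K(p)*s+[p["cx"],p["cy"]]
def back(p,uv,z):
    d=(np.array(uv,float)-[p["cx"],p["cy"]])/K(p); s=d.copy()
    for _ in range(20): s=d/(1+p["k1"]*(s@s))
    R=np.array(p["R"]);t=np.array(p["t"]).ravel()
    o=-R.T@t; r=R.T@np.array([s[0],s[1],1]); return o+r*(z-o[2])/r[2]
E
python3 - <<'E'
from h import *
s=ctrl.read_state(); print(s)
for n in("scene","top"):
    p=get_image(n); cv2.imwrite(f"pics/{n}0.png",p["color"]); print(n,p["vertical_fov"],p["cx"],p["cy"],p["k1"],-np.array(p["R"]).T@np.array(p["t"]).ravel())
    for t in["rack_hole0","rack_hole1","rack_hole2","rack","tray","cart_a","cart_a_cap","plier","barrel","roof","lampbase"]:
        print(t,[(np.round(d["position"]).tolist(),round(d["conf"],2),np.round(proj(p,d["position"])).tolist()) for d in nets.place_of(p,t)])
E
```

```text
pics
{'clock': 0.0, 'qpos': array([-1.27576683,  0.62933877,  0.03847383,  1.51836993, -0.02700466,
        0.99630147, -0.01999192]), 'qd': array([-0.00256696, -0.00059324, -0.00089504, -0.00069053, -0.00019707,
       -0.00048103,  0.00032519]), 'tau': array([ 1.20509165e-03, -5.63399649e+01,  1.22650959e+00, -1.93439752e+01,
        1.09279412e-02,  1.09306540e-02, -1.35363473e-05]), 'eef_pos': array([229.25081613, 607.5608318 , 230.39382373]), 'tool_rot': array([-1.57083592,  0.00189821,  1.20994651]), 'force': array([-0.13760043, -0.1774795 , -1.0560391 ]), 'torque': array([0.06818493, 0.00361123, 0.01958964]), 'width': 85.2990534787832}
scene 48.16187939076005 262.1918134730113 192.77829943606366 -0.050286658303335764 [1281.42578403 -503.83834685  628.95884836]
rack_hole0 [([501.0, 171.0, 11.0], 0.94, [338.0, 195.0]), ([495.0, 90.0, 15.0], 0.85, [312.0, 201.0]), ([482.0, -3.0, 10.0], 0.7, [280.0, 209.0]), ([716.0, 286.0, -3.0], 0.23, [425.0, 228.0])]
rack_hole1 [([501.0, 171.0, 11.0], 0.94, [338.0, 195.0]), ([495.0, 90.0, 15.0], 0.85, [312.0, 201.0]), ([482.0, -3.0, 10.0], 0.7,
[... 1511 characters left out ...]
hole2 [([492.0, 88.0, 16.0], 0.77, [204.0, 195.0]), ([499.0, 170.0, 10.0], 0.76, [174.0, 194.0]), ([486.0, 4.0, 10.0], 0.63, [235.0, 198.0])]
rack [([492.0, 88.0, -1.0], 0.57, [205.0, 196.0])]
tray [([286.0, -186.0, -1.0], 0.77, [307.0, 272.0]), ([502.0, -228.0, 4.0], 0.72, [321.0, 191.0])]
cart_a [([500.0, 170.0, 5.0], 0.58, [174.0, 193.0]), ([494.0, 88.0, 2.0], 0.49, [205.0, 195.0])]
cart_a_cap [([489.0, 86.0, 76.0], 0.59, [201.0, 194.0])]
plier [([692.0, 3.0, -1.0], 0.85, [236.0, 124.0])]
barrel [([680.0, 136.0, 3.0], 0.74, [188.0, 129.0])]
roof [([677.0, -304.0, 2.0], 0.65, [347.0, 128.0]), ([484.0, 4.0, 10.0], 0.41, [235.0, 198.0])]
lampbase [([721.0, 288.0, 1.0], 0.92, [134.0, 116.0])]
```

View pics/scene0.png

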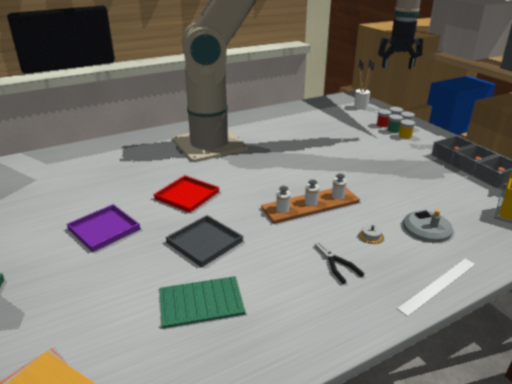

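View pics/top0.png

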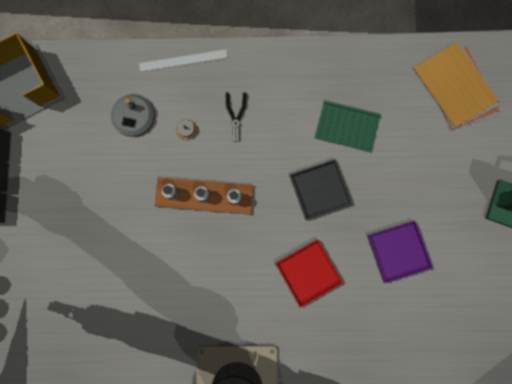

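The scene shows the rack with three cartridges (scene px 283,200 / 312,193 / 340,187). There are three trays: red (187,193), purple (103,228) and dark (205,240). In the top view those trays sit at 310,272, 400,250 and 321,190. By description I pick the dark one. Next I'll check it in a crop and measure the caps.

Run:
```python
from h import *
p=get_image("top"); c=p["color"]
a=cv2.resize(c[165:230,145:265],None,fx=6,fy=6,interpolation=cv2.INTER_CUBIC)
b=cv2.resize(c[150:230,270:370],None,fx=4,fy=4,interpolation=cv2.INTER_CUBIC)
cv2.imwrite("pics/crA.png",a);cv2.imwrite("pics/crB.png",b)
q=get_image("scene")
cv2.imwrite("pics/crC.png",cv2.resize(q["color"][165:225,255:365],None,fx=7,fy=7,interpolation=cv2.INTER_CUBIC))
for n,im in(("top",p),("scene",q)):
    for t in("tray","rack","cart_a","cart_a_cap"):
        for d in nets.cut_out(im,t):
            ys,xs=np.nonzero(d["pixels"]); print(n,t,round(d["conf"],2),len(xs),xs.mean().round(2),ys.mean().round(2),xs.min(),xs.max(),ys.min(),ys.max())
            if t in("tray","rack"):
                r=cv2.minAreaRect(np.c_[xs,ys].astype(np.float32)); z=18 if t=="tray" else 12
                print("   ",[back(im,k,z)[:2].round().tolist() for k in cv2.boxPoints(r)], back(im,r[0],z).round(1))
```

```text
top tray 0.87 2279 319.76 189.15 291 349 161 218
    [[545.0, -140.0], [588.0, -266.0], [466.0, -304.0], [424.0, -179.0]] [ 505.3 -222.3   18. ]
top tray 0.73 2644 399.69 250.98 368 431 220 281
    [[383.0, -342.0], [425.0, -471.0], [298.0, -505.0], [257.0, -378.0]] [ 340.3 -424.1   18. ]
top tray 0.61 2578 308.05 272.81 275 342 239 306
    [[313.0, -96.0], [377.0, -212.0], [260.0, -275.0], [198.0, -161.0]] [ 286.3 -186.1   18. ]
top rack 0.85 2388 204.53 195.84 154 252 177 214
    [[465.0, 223.0], [550.0, 217.0], [522.0, -46.0], [438.0, -38.0]] [493.4  89.   12. ]
top cart_a 0.74 177 202.11 194.05 195 209 187 201
top cart_a 0.73 170 233.79 196.52 227 241 189 204
top cart_a 0.59 200 170.06 191.98 162 178 185 199
top cart_a_cap 0.56 54 199.59 192.24 196 203 188 196
scene tray 0.84 2319 203.95 239.9 166 242 215 266
    [[468.0, -313.0], [394.0, -131.0], [571.0, -153.0], [619.0, -312.0]] [ 519.7 -232.4   18. ]
scene tray 0.6 2012 102.41 227.26 67 139 204 252
    [[298.0, -509.0], [234.0, -346.0], [410.0, -350.0], [452.0, -496.0]] [ 354.8 -428.7   18. ]
scene tray 0.59 55 283.71 189.15 280 288 186 193
    [[392.0, 51.0], [402.0, 71.0], [435.0, 51.0], [425.0, 32.0]] [413.6  51.1  18. ]
scene tray 0.57 1556 186.58 192.79 153 219 175 212
    [[287.0, -288.0], [113.0, -200.0], [310.0, -94.0], [449.0, -189.0]] [ 298.3 -193.7   18. ]
scene rack 0.93 1317 308.05 206.02 261 358 189 223
    [[441.0, -38.0], [464.0, 260.0], [561.0, 198.0], [532.0, -74.0]] [500.8  79.   12. ]
scene cart_a 0.68 300 339.16 186.27 332 346 173 198
scene cart_a 0.67 317 311.97 192.37 305 319 179 205
scene cart_a 0.66 335 283.12 199.22 276 290 186 212
scene cart_a_cap 0.59 57 312.93 182.6 309 317 179 187
```

View pics/crA.png

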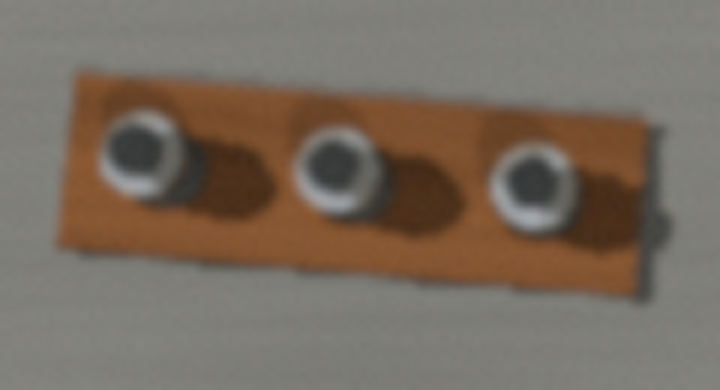

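View pics/crB.png

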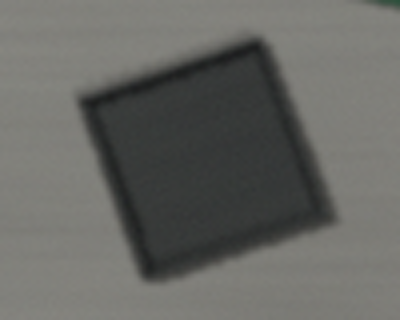

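View pics/crC.png

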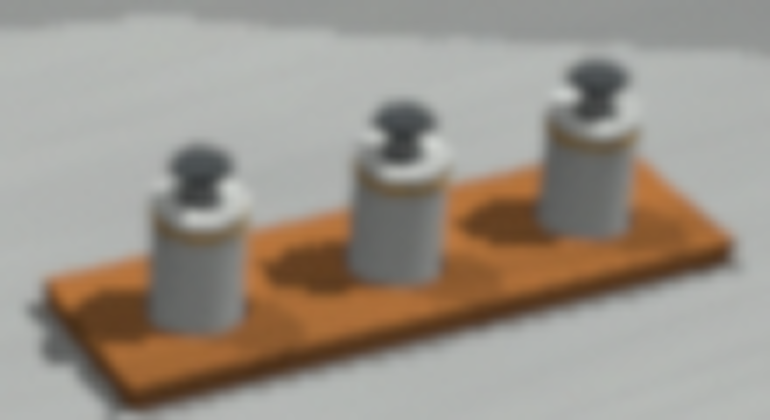

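Run:
```python
from h import *
p=get_image("top"); q=get_image("scene")
from scipy.ndimage import label,center_of_mass
for n,im,seeds,r in(("top",p,[(167.3,189.5),(200.1,192),(233.3,194.8)],4.5),("scene",q,[(340,176),(312.5,181.5),(283.5,188)],4.5)):
    g=cv2.cvtColor(im["color"],cv2.COLOR_BGR2GRAY)
    for u,v in seeds:
        F=8;x0,y0=int(u)-12,int(v)-12
        b=cv2.resize(g[y0:y0+25,x0:x0+25],None,fx=F,fy=F,interpolation=cv2.INTER_CUBIC)
        m=b<(80 if n=="top" else 95); Y,X=np.mgrid[:b.shape[0],:b.shape[1]]
        uu=x0+(X+.5)/F-.5; vv=y0+(Y+.5)/F-.5
        rr=6 if n=="top" else 5
        m&=np.hypot(uu-u,vv-v)<rr
        L,k=label(m); i=L[np.argmin(np.hypot(uu-u,vv-v))//b.shape[1],np.argmin(np.hypot(uu-u,vv-v))%b.shape[1]]
        m=L==i
        # fit circle center by bbox & centroid
        cu,cv_=uu[m].mean(),vv[m].mean(); bb=((uu[m].min()+uu[m].max())/2,(vv[m].min()+vv[m].max())/2)
        print(n,i,m.sum()/F/F,round(cu,2),round(cv_,2),np.round(bb,2),uu[m].max()-uu[m].min(),vv[m].max()-vv[m].min(),back(im,(cu,cv_),75).round(1),back(im,bb,75).round(1))
R=np.array(p["R"]);print(R.round(3))
```

```text
top 1 49.328125 167.39 189.53 [167.31 189.5 ] 8.5 7.125 [500.8 172.3  75. ] [500.8 172.5  75. ]
top 1 45.375 200.35 192.21 [200.31 192.19] 8.0 7.25 [493.   88.3  75. ] [493.   88.4  75. ]
top 1 44.125 233.55 194.94 [233.5  194.75] 7.875 7.125 [485.    3.9  75. ] [485.5   4.   75. ]
scene 1 30.734375 339.77 177.34 [339.81 177.56] 6.5 6.75 [511.  163.2  75. ] [512.  162.6  75. ]
scene 1 28.78125 312.11 183.08 [312.19 183.31] 6.5 6.25 [501.4  80.7  75. ] [502.5  80.1  75. ]
scene 1 33.0 283.0 189.55 [283.19 189.75] 6.75 6.375 [493.6  -3.   75. ] [494.7  -3.1  75. ]
[[-0.009 -1.    -0.02 ]
 [-0.992  0.011 -0.126]
 [ 0.126  0.019 -0.992]]
```

Choice: the dark tray at top px (321,190), about (504,-225). The red and purple ones are look-alikes. The caps are at (501,172), (493,88) and (485,4), spaced 84.6 mm against 85 given. First I'll turn the tool and close the gripper.

Request:
{"op": "step_arm", "data": {
  "moves": "0 0 0 0 0.987 0 0;0 0 0 0 0.987 0 0;0 0 0 0 0.987 0 0;0 0 0 0 0.987 0 0;0 0 0 0 0.987 0 0;0 0 0 0 0.987 0 0;0 0 0 0 0.987 0 0;0 0 0 0 0.987 0 0;0 0 0 0 0.987 0 0;0 0 0 0 0.987 0 0;0 0 0 0 0.987 0 0"
}}

```text
clock: 2.9
eef_pos: [229.3, 608.2, 231.3]
tool_rot: [-1.571, 0.0, -0.097]
force: [0.4, 0.9, 0.2]
width: 0.2
```

```bash
cat >> h.py <<'E'
def go(tx,ty,tz,yaw=None):
    s=ctrl.read_state(); R=Ro.from_euler("xyz",s["tool_rot"]).as_matrix()
    d=R.T@(np.array([tx,ty,tz])-s["eef_pos"]); print("t",round(s["clock"],2),"pos",s["eef_pos"].round(2),"rot",s["tool_rot"].round(4),"F",s["force"].round(2),"w",round(s["width"],1))
    print("units of 50mm:",(d/50).round(3),"n>=",np.ceil(np.linalg.norm(d)/50))
    if yaw is not None:
        rv=(Ro.from_matrix(R).inv()*Ro.from_euler("xyz",[-np.pi/2,0,yaw])).as_rotvec(); print("turn units",(rv/.12).round(3))
E
python3 -c "
from h import *
go(501,172.3,120,-.093);print(ctrl.read_state()['qpos'].round(2))"
```

```text
t 2.9 pos [229.31 608.25 231.34] rot [-1.5707e+00  2.0000e-04 -9.7500e-02] F [0.41 0.9  0.19] w 0.2
units of 50mm: [ 6.257  2.225 -8.149] n>= 11.0
turn units [-0.001 -0.037 -0.001]
[-1.48  0.66  0.4   1.52 -0.28  1.02 -1.11]
```

Request:
{"op": "step_arm", "data": {
  "moves": "0.521 0.185 -0.679 0 -0.037 0 0;0.521 0.185 -0.679 0 0 0 0;0.521 0.185 -0.679 0 0 0 0;0.521 0.185 -0.679 0 0 0 0;0.521 0.185 -0.679 0 0 0 0;0.521 0.185 -0.679 0 0 0 0;0.521 0.185 -0.679 0 0 0 0;0.521 0.185 -0.679 0 0 0 0;0.521 0.185 -0.679 0 0 0 0;0.521 0.185 -0.679 0 0 0 0;0.521 0.185 -0.679 0 0 0 0;0.521 0.185 -0.679 0 0 0 0;0 0 0 0 0 0 0;0 0 0 0 0 0 0"
}}

```text
clock: 4.3
eef_pos: [505.2, 173.4, 120.2]
tool_rot: [-1.571, 0.0, -0.092]
force: [-0.3, -1.1, -1.6]
width: 0.0
```

```bash
python3 -c "
from h import *
go(501,172.3,85,-.093);print(ctrl.read_state()['qpos'].round(2))
p=get_image('top');cv2.imwrite('pics/t1.png',cv2.resize(p['color'][140:240,130:280],None,fx=5,fy=5,interpolation=cv2.INTER_CUBIC))
p=get_image('scene');cv2.imwrite('pics/s1.png',cv2.resize(p['color'][80:230,240:400],None,fx=4,fy=4,interpolation=cv2.INTER_CUBIC))"
```

```text
t 4.3 pos [505.19 173.38 120.16] rot [-1.571e+00  2.000e-04 -9.160e-02] F [-0.35 -1.14 -1.55] w 0.0
units of 50mm: [-0.081  0.703 -0.029] n>= 1.0
turn units [ 0.001  0.012 -0.002]
[-0.57  0.64  0.28  1.95 -0.3   0.59 -0.19]
```

View pics/t1.png

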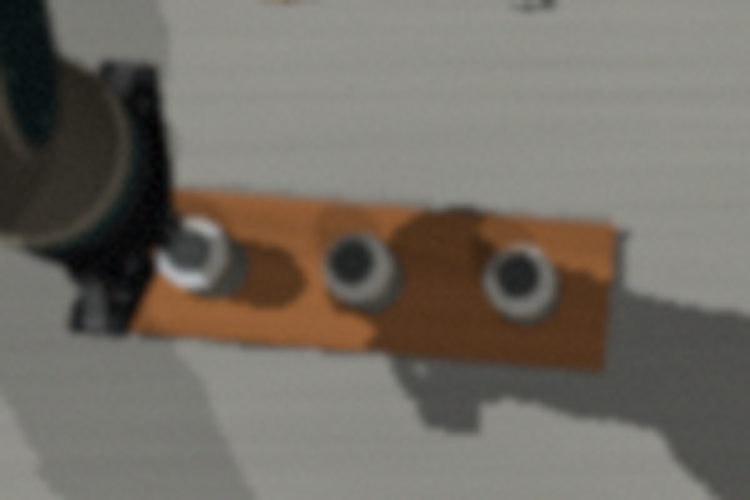

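View pics/s1.png

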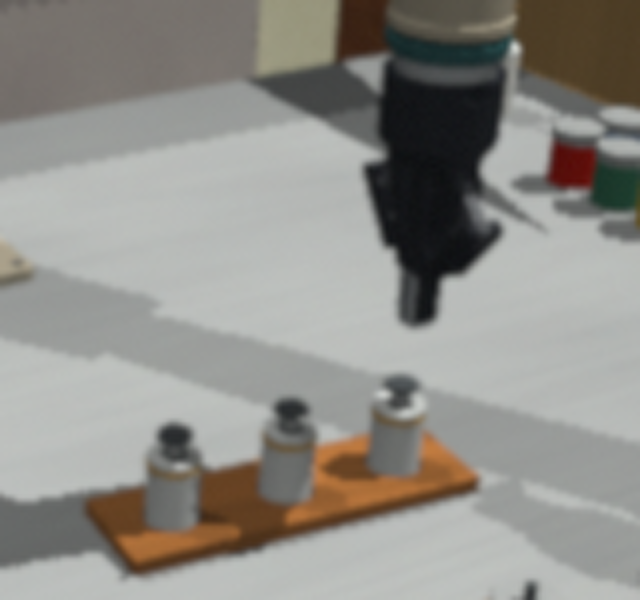

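The gripper hangs just above hole 0, with its tip at scene px about (344,160) and cap 0 at about (340,176). I'll check both against the calibration.

```bash
python3 -c "
from h import *
p=get_image('scene')
print(proj(p,[505,173.4,120]),proj(p,[501,172.3,75]),back(p,(340,176),75),back(p,(312.6,180.7),75),back(p,(283.7,187.5),75),back(p,(344.2,159.6),120))
go(501,172.3,85,-.093)"
```

```text
[343.15669828 160.51092286] [340.16797141 174.97822768] [505.32636658 168.37437946  75.        ] [491.62799746  88.95108507  75.        ] [485.74384205   3.88202562  75.        ] [502.06877661 179.17784567 120.        ]
t 4.45 pos [504.04 176.41 120.46] rot [-1.5697e+00  4.0000e-04 -8.5900e-02] F [0.14 0.71 0.14] w 0.0
units of 50mm: [-0.053  0.709 -0.088] n>= 1.0
turn units [-0.009  0.059 -0.003]
```

Request:
{"op": "step_arm", "data": {
  "moves": "0 0 0 0 0 0 0;0 0 0 0 0 0 0;0 0 0 0 0 0 0"
}}

```text
clock: 4.75
eef_pos: [504.4, 175.4, 120.5]
tool_rot: [-1.571, -0.0, -0.087]
force: [0.0, 0.2, 0.2]
width: 0.1
```

```bash
python3 -c "
from h import *
go(501,172.3,85,-.093);print(ctrl.read_state()['qd'].round(4))"
```

```text
t 4.75 pos [504.44 175.43 120.46] rot [-1.5705e+00 -1.0000e-04 -8.7000e-02] F [0.04 0.19 0.24] w 0.1
units of 50mm: [-0.063  0.709 -0.069] n>= 1.0
turn units [-0.002  0.05   0.001]
[ 0.005   0.0005  0.0031 -0.0009  0.      0.0001  0.0012]
```

Request:
{"op": "step_arm", "data": {
  "moves": "0 0 0 0 0 0 0"
}}

```text
clock: 4.85
eef_pos: [504.6, 175.0, 120.4]
tool_rot: [-1.571, -0.0, -0.088]
force: [-0.0, -0.2, 0.3]
width: -0.2
```

```bash
python3 -c "
from h import *
go(501,172.3,85,-.093);print(ctrl.read_state()['qd'].round(4))"
```

```text
t 4.85 pos [504.56 175.   120.38] rot [-1.5707e+00 -1.0000e-04 -8.7800e-02] F [-0.02 -0.2   0.3 ] w -0.2
units of 50mm: [-0.066  0.708 -0.06 ] n>= 1.0
turn units [-0.001  0.044  0.001]
[ 0.006   0.0011  0.002  -0.0015  0.0002  0.0011  0.001 ]
```

Request:
{"op": "step_arm", "data": {
  "moves": "-0.07 0.3 -0.05 0 0.04 0 0;0 0.3 0 0 0 0 0;0 0.1 0 0 0 0 0;0 0 0 0 0 0 0;0 0 0 0 0 0 0;0 0 0 0 0 0 0"
}}

```text
clock: 5.45
eef_pos: [501.5, 172.6, 85.9]
tool_rot: [-1.57, -0.001, -0.093]
force: [0.5, 0.3, -0.1]
width: -0.2
```

```bash
python3 -c "
from h import *
go(501,172.3,79,-.093)"
```

```text
t 5.45 pos [501.52 172.63  85.91] rot [-1.5703e+00 -1.1000e-03 -9.3200e-02] F [ 0.46  0.25 -0.13] w -0.2
units of 50mm: [-0.01   0.138 -0.008] n>= 1.0
turn units [-0.004 -0.002  0.009]
```

Request:
{"op": "step_arm", "data": {
  "moves": "0 0.08 0 0 0 0 0;0 0.08 0 0 0 0 0;0 0 0 0 0 0 0;0 0 0 0 0 0 0;0 0 0 0 0 0 0"
}}

```text
clock: 5.95
eef_pos: [501.0, 172.5, 77.3]
tool_rot: [-1.571, -0.0, -0.093]
force: [-0.2, -0.1, -0.5]
width: -0.1
```

Request:
{"op": "step_arm", "data": {
  "moves": "0 0.02 0 0 0 0 0;0 0 0 0 0 0 0"
}}

```text
clock: 6.15
eef_pos: [500.9, 172.5, 76.2]
tool_rot: [-1.571, 0.0, -0.093]
force: [-0.2, -0.9, 0.5]
width: 0.5
```

Request:
{"op": "step_arm", "data": {
  "moves": "0 0.02 0 0 0 0 0;0 0 0 0 0 0 0"
}}

```text
clock: 6.35
eef_pos: [500.9, 172.5, 75.2]
tool_rot: [-1.571, 0.0, -0.093]
force: [-0.2, 0.1, 1.3]
width: 0.2
```

Request:
{"op": "step_arm", "data": {
  "moves": "0 0.02 0 0 0 0 0;0 0 0 0 0 0 0"
}}

```text
clock: 6.55
eef_pos: [501.0, 172.5, 74.6]
tool_rot: [-1.571, -0.0, -0.093]
force: [-2.2, -0.7, 4.8]
width: 0.0
```

Request:
{"op": "step_arm", "data": {
  "moves": "0 0.02 0 0 0 0 0;0 0.02 0 0 0 0 0;0 0 0 0 0 0 0"
}}

```text
clock: 6.85
eef_pos: [501.1, 172.5, 72.9]
tool_rot: [-1.57, -0.0, -0.093]
force: [-1.7, -0.5, 7.1]
width: -0.1
```

Request:
{"op": "step_arm", "data": {
  "moves": "0 0.02 0 0 0 0 0;0 0.02 0 0 0 0 0;0 0 0 0 0 0 0"
}}

```text
clock: 7.15
eef_pos: [501.1, 172.5, 71.1]
tool_rot: [-1.57, -0.0, -0.093]
force: [-2.6, -0.6, 11.0]
width: -0.3
```

Request:
{"op": "step_arm", "data": {
  "moves": "0 0.02 0 0 0 0 0;0 0.023 0 0 0 0 0;0 0 0 0 0 0 0;0 0 0 0 0 0 0"
}}

```text
clock: 7.55
eef_pos: [501.2, 172.6, 69.4]
tool_rot: [-1.57, -0.001, -0.093]
force: [-2.6, 0.3, 13.2]
width: -0.0
```

Request:
{"op": "step_arm", "data": {
  "moves": "0 0 0 0 0 0 0;0 0 0 0 0 0 0;0 0 0 0 0 0 0;0 0 0 0 0 0 0"
}}

```text
clock: 7.95
eef_pos: [501.2, 172.5, 69.4]
tool_rot: [-1.57, -0.001, -0.093]
force: [-3.2, -0.6, 13.8]
width: 0.1
```

Request:
{"op": "step_arm", "data": {
  "moves": "0 0.01 0 0 0 0 0;0 0 0 0 0 0 0;0 0 0 0 0 0 0;0 0 0 0 0 0 0;0 0 0 0 0 0 0;0 0 0 0 0 0 0"
}}

```text
clock: 8.55
eef_pos: [501.2, 172.5, 69.0]
tool_rot: [-1.57, -0.001, -0.093]
force: [-1.9, -0.5, 13.7]
width: -0.0
```

Request:
{"op": "step_arm", "data": {
  "moves": "0 -0.06 0 0 0 0 0;0 -0.1 0 0 0 0 0;0 -0.2 0 0 0 0 0;0 0 0 0 0 0 0;0 0 0 0 0 0 0"
}}

```text
clock: 9.05
eef_pos: [501.1, 172.6, 85.8]
tool_rot: [-1.571, -0.0, -0.093]
force: [-0.4, -0.2, 0.4]
width: -0.1
```

```bash
python3 -c "
from h import *
go(493,88.3,87,-.093)"
```

```text
t 9.05 pos [501.13 172.59  85.81] rot [-1.5705e+00 -5.0000e-04 -9.3100e-02] F [-0.39 -0.21  0.39] w -0.1
units of 50mm: [-0.005 -0.024 -1.694] n>= 2.0
turn units [-0.002 -0.001  0.004]
```

Request:
{"op": "step_arm", "data": {
  "moves": "0 0 -0.4235 0 0 0 0;0 0 -0.4235 0 0 0 0;0 0 -0.4235 0 0 0 0;0 0 -0.4235 0 0 0 0;0 0 0 0 0 0 0;0 0 0 0 0 0 0;0 0 0 0 0 0 0;0 0.09 0 0 0 0 0;0 0.08 0 0 0 0 0;0 0 0 0 0 0 0;0 0 0 0 0 0 0;0 0 0 0 0 0 0"
}}

```text
clock: 10.25
eef_pos: [493.1, 88.2, 77.1]
tool_rot: [-1.571, -0.0, -0.093]
force: [-0.2, 0.3, 0.2]
width: 0.1
```

```bash
python3 -c "
from h import *
go(493,88.3,76,-.093)"
```

```text
t 10.25 pos [493.13  88.23  77.13] rot [-1.5708 -0.     -0.0931] F [-0.25  0.33  0.21] w 0.1
units of 50mm: [-0.003  0.023  0.001] n>= 1.0
turn units [-0.    -0.001  0.   ]
```

Request:
{"op": "step_arm", "data": {
  "moves": "0 0.02 0 0 0 0 0;0 0.02 0 0 0 0 0;0 0 0 0 0 0 0"
}}

```text
clock: 10.55
eef_pos: [493.2, 88.1, 75.2]
tool_rot: [-1.571, -0.0, -0.093]
force: [-0.1, -1.2, -0.1]
width: -0.1
```

Request:
{"op": "step_arm", "data": {
  "moves": "0 0.02 0 0 0 0 0;0 0.02 0 0 0 0 0;0 0 0 0 0 0 0"
}}

```text
clock: 10.85
eef_pos: [493.2, 88.1, 73.3]
tool_rot: [-1.571, -0.0, -0.093]
force: [-2.0, 0.0, 4.3]
width: 0.0
```

Request:
{"op": "step_arm", "data": {
  "moves": "0 0.02 0 0 0 0 0;0 0.02 0 0 0 0 0;0 0 0 0 0 0 0"
}}

```text
clock: 11.15
eef_pos: [493.2, 88.2, 71.4]
tool_rot: [-1.571, -0.0, -0.093]
force: [-0.6, -0.4, 6.8]
width: 0.1
```

Request:
{"op": "step_arm", "data": {
  "moves": "0 0.02 0 0 0 0 0;0 0.026 0 0 0 0 0;0 0 0 0 0 0 0;0 0 0 0 0 0 0;0 0 0 0 0 0 0"
}}

```text
clock: 11.65
eef_pos: [493.3, 88.2, 69.4]
tool_rot: [-1.57, -0.0, -0.093]
force: [-1.2, -0.9, 9.3]
width: -0.0
```

Request:
{"op": "step_arm", "data": {
  "moves": "0 0 0 0 0 0 0;0 0 0 0 0 0 0;0 0 0 0 0 0 0;0 0 0 0 0 0 0"
}}

```text
clock: 12.05
eef_pos: [493.2, 88.1, 69.3]
tool_rot: [-1.57, -0.0, -0.093]
force: [-1.1, 0.4, 8.8]
width: 0.1
```

Request:
{"op": "step_arm", "data": {
  "moves": "0 -0.06 0 0 0 0 0;0 -0.1 0 0 0 0 0;0 -0.2 0 0 0 0 0;0 0 0 0 0 0 0;0 0 0 0 0 0 0"
}}

```text
clock: 12.55
eef_pos: [493.2, 88.2, 87.0]
tool_rot: [-1.571, -0.0, -0.093]
force: [-0.4, -0.6, 0.5]
width: -0.1
```

```bash
python3 -c "
from h import *
go(485.2,3.9,87,-.093)"
```

```text
t 12.55 pos [493.2   88.24  87.02] rot [-1.5707e+00 -4.0000e-04 -9.3100e-02] F [-0.4  -0.59  0.54] w -0.1
units of 50mm: [-0.003  0.    -1.694] n>= 2.0
turn units [-0.001 -0.001  0.004]
```

Request:
{"op": "step_arm", "data": {
  "moves": "0 0 -0.4235 0 0 0 0;0 0 -0.4235 0 0 0 0;0 0 -0.4235 0 0 0 0;0 0 -0.4235 0 0 0 0;0 0 0 0 0 0 0;0 0 0 0 0 0 0;0 0 0 0 0 0 0;0 0.1 0 0 0 0 0;0 0.1 0 0 0 0 0;0 0 0 0 0 0 0;0 0 0 0 0 0 0;0 0 0 0 0 0 0"
}}

```text
clock: 13.75
eef_pos: [485.2, 3.9, 76.8]
tool_rot: [-1.571, 0.0, -0.093]
force: [-0.2, -0.5, -0.1]
width: -0.1
```

```bash
python3 -c "
from h import *
go(485.2,3.9,76,-.093)"
```

```text
t 13.75 pos [485.2    3.88  76.8 ] rot [-1.5708e+00  1.0000e-04 -9.3100e-02] F [-0.21 -0.47 -0.14] w -0.1
units of 50mm: [-0.     0.016  0.   ] n>= 1.0
turn units [ 0.    -0.001 -0.001]
```

Request:
{"op": "step_arm", "data": {
  "moves": "0 0.02 0 0 0 0 0;0 0.02 0 0 0 0 0;0 0 0 0 0 0 0"
}}

```text
clock: 14.05
eef_pos: [485.3, 3.8, 74.9]
tool_rot: [-1.571, -0.0, -0.093]
force: [-0.9, -0.3, 1.1]
width: 0.4
```

Request:
{"op": "step_arm", "data": {
  "moves": "0 0.02 0 0 0 0 0;0 0.02 0 0 0 0 0;0 0 0 0 0 0 0"
}}

```text
clock: 14.35
eef_pos: [485.3, 3.8, 72.9]
tool_rot: [-1.571, -0.0, -0.093]
force: [-0.1, 0.5, 1.8]
width: 0.0
```

Request:
{"op": "step_arm", "data": {
  "moves": "0 0.02 0 0 0 0 0;0 0.02 0 0 0 0 0;0 0.02 0 0 0 0 0;0 0.02 0 0 0 0 0;0 0 0 0 0 0 0;0 0 0 0 0 0 0;0 0 0 0 0 0 0"
}}

```text
clock: 15.05
eef_pos: [485.3, 3.8, 68.9]
tool_rot: [-1.571, -0.0, -0.093]
force: [0.5, -0.5, 4.6]
width: -0.2
```

Request:
{"op": "step_arm", "data": {
  "moves": "0 0 0 0 0 0 0;0 0 0 0 0 0 0;0 0 0 0 0 0 0;0 0 0 0 0 0 0"
}}

```text
clock: 15.45
eef_pos: [485.3, 3.8, 68.9]
tool_rot: [-1.571, -0.0, -0.093]
force: [-0.7, -0.5, 3.8]
width: 0.3
```

Request:
{"op": "step_arm", "data": {
  "moves": "0 -0.06 0 0 0 0 0;0 -0.3 0 0 0 0 0;0 -0.6 0 0 0 0 1;0 -0.6 0 0 0 0 1;0 0 0 0 0 0 1;0 0 0 0 0 0 1;0 0 0 0 0 0 1;0 0 0 0 0 0 1;0 0 0 0 0 0 1"
}}

```text
clock: 16.35
eef_pos: [484.5, 3.7, 146.0]
tool_rot: [-1.571, 0.002, -0.093]
force: [0.8, -0.1, -0.0]
width: 85.5
```

```bash
python3 -c "
from h import *
go(485.2,3.9,40,-.093)
p=get_image('top');cv2.imwrite('pics/t2.png',cv2.resize(p['color'][140:240,140:290],None,fx=5,fy=5,interpolation=cv2.INTER_CUBIC))
p=get_image('scene');cv2.imwrite('pics/s2.png',cv2.resize(p['color'][80:230,220:380],None,fx=4,fy=4,interpolation=cv2.INTER_CUBIC))"
```

```text
t 16.35 pos [484.54   3.74 145.97] rot [-1.5712  0.002  -0.0934] F [ 0.82 -0.06 -0.04] w 85.5
units of 50mm: [0.017 2.119 0.005] n>= 3.0
turn units [ 0.003 -0.003 -0.017]
```

View pics/t2.png

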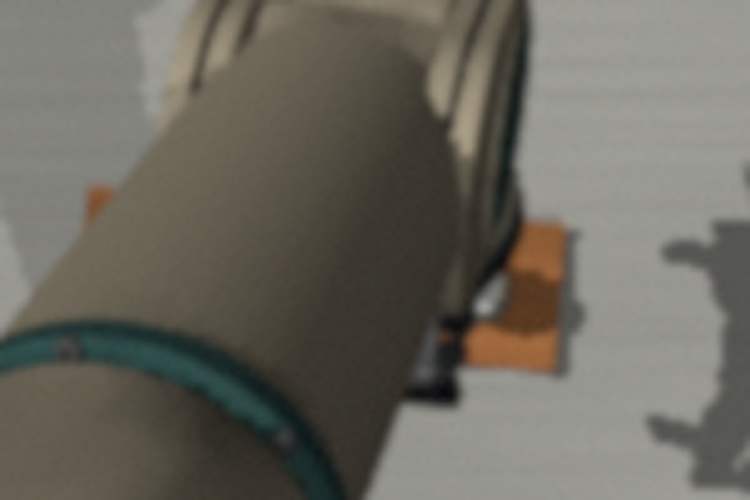

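View pics/s2.png

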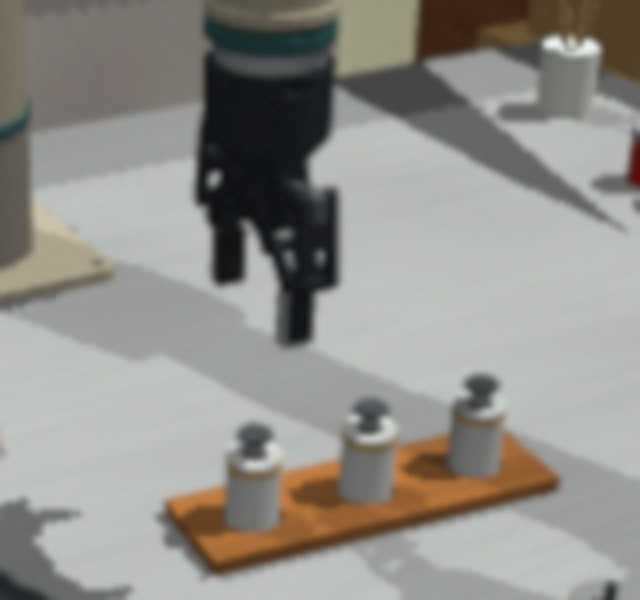

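All three cartridges are upright. Forces at about 6 mm were 13.7, 8.9 and 4.2 N for holes 0, 1 and 2, so hole 2 holds the weak one. Next I descend around it.

Request:
{"op": "step_arm", "data": {
  "moves": "0.01 0.4 0 0 0 0 1;0 0.4 0 0 0 0 1;0 0.4 0 0 0 0 1;0 0.4 0 0 0 0 1;0 0.3 0 0 0 0 1;0 0 0 0 0 0 1;0 0 0 0 0 0 1;0 0 0 0 0 0 1"
}}

```text
clock: 17.25
eef_pos: [486.3, 3.7, 52.5]
tool_rot: [-1.571, -0.001, -0.093]
force: [0.6, -0.3, -0.5]
width: 85.5
```

```bash
python3 -c "
from h import *
go(485.2,3.9,20,-.093);print(ctrl.read_state()['qpos'].round(2))
p=get_image('scene');cv2.imwrite('pics/s3.png',cv2.resize(p['color'][80:230,220:380],None,fx=4,fy=4,interpolation=cv2.INTER_CUBIC))"
```

```text
t 17.25 pos [486.27   3.72  52.51] rot [-1.5707e+00 -1.2000e-03 -9.3200e-02] F [ 0.63 -0.27 -0.48] w 85.5
units of 50mm: [-0.022  0.65   0.002] n>= 1.0
turn units [-0.001 -0.002  0.01 ]
[-0.17  0.71  0.15  2.11 -0.3   0.34  0.14]
```

View pics/s3.png

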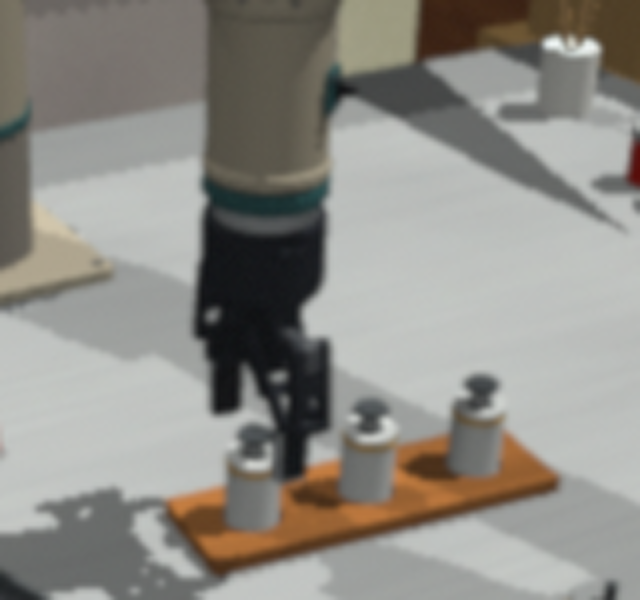

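```bash
python3 -c "
from h import *
p=get_image('scene')
for X in([486+45,-0.5,65],[486-45,8,65],[486,4,75],[493,88,75]):
  u=proj(p,X); print(X,u.round(1),((u-[220,80])*4).round())
go(485.2,3.9,20,-.093)"
```

```text
[531, -0.5, 65] [291.6 199.6] [286. 478.]
[441, 8, 65] [276.1 182.8] [224. 411.]
[486, 4, 75] [283.8 187.5] [255. 430.]
[493, 88, 75] [312.6 181. ] [370. 404.]
t 17.35 pos [486.31   3.83  52.64] rot [-1.5706e+00 -1.5000e-03 -9.3100e-02] F [ 0.1   0.14 -0.93] w 85.3
units of 50mm: [-0.023  0.653 -0.001] n>= 1.0
turn units [-0.002 -0.001  0.013]
```

Both fingertips project where they should, straddling cartridge 2 (near tip expected at crop 286,478, seen at 293,475). I'll lower and close.

Request:
{"op": "step_arm", "data": {
  "moves": "-0.02 0.25 0 0 0 0 1;0 0.25 0 0 0 0 1;0 0.15 0 0 0 0 1;0 0 0 0 0 0 1;0 0 0 0 0 0 1;0 0 0 0 0 0 1;0 0 0 0 0 0 1"
}}

```text
clock: 18.05
eef_pos: [485.0, 3.9, 19.7]
tool_rot: [-1.571, -0.001, -0.093]
force: [-0.2, -0.9, 1.2]
width: 85.0
```

Request:
{"op": "step_arm", "data": {
  "moves": "0 0 0 0 0 0 0;0 0 0 0 0 0 0;0 0 0 0 0 0 0;0 0 0 0 0 0 0;0 0 0 0 0 0 0;0 0 0 0 0 0 0;0 0 0 0 0 0 0;0 0 0 0 0 0 0"
}}

```text
clock: 18.85
eef_pos: [484.8, 3.9, 19.6]
tool_rot: [-1.571, -0.0, -0.093]
force: [-0.6, -0.6, 6.2]
width: 35.1
```

```bash
python3 -c "
from h import *
go(485.2,3.9,120,-.093)"
```

```text
t 18.85 pos [484.82   3.86  19.62] rot [-1.5707e+00 -3.0000e-04 -9.3200e-02] F [-0.55 -0.63  6.24] w 35.1
units of 50mm: [ 8.000e-03 -2.008e+00  2.000e-03] n>= 3.0
turn units [-0.001 -0.002  0.002]
```

Request:
{"op": "step_arm", "data": {
  "moves": "0 -0.1 0 0 0 0 0;0 -0.15 0 0 0 0 0;0 -0.25 0 0 0 0 0;0 -0.4 0 0 0 0 0;0 -0.4 0 0 0 0 0;0 -0.3 0 0 0 0 0;0 0 0 0 0 0 0;0 0 0 0 0 0 0;0 0 0 0 0 0 0"
}}

```text
clock: 19.75
eef_pos: [484.1, 4.0, 98.9]
tool_rot: [-1.571, 0.001, -0.093]
force: [-1.1, 0.3, -1.4]
width: 35.2
```

```bash
python3 -c "
from h import *
go(504,-225,100,-.093)
p=get_image('scene');cv2.imwrite('pics/s4.png',cv2.resize(p['color'][80:230,220:380],None,fx=4,fy=4,interpolation=cv2.INTER_CUBIC))"
```

```text
t 19.75 pos [484.13   3.98  98.87] rot [-1.5708e+00  1.2000e-03 -9.3100e-02] F [-1.15  0.31 -1.38] w 35.2
units of 50mm: [ 0.821 -0.023 -4.523] n>= 5.0
turn units [ 0.    -0.001 -0.01 ]
```

View pics/s4.png

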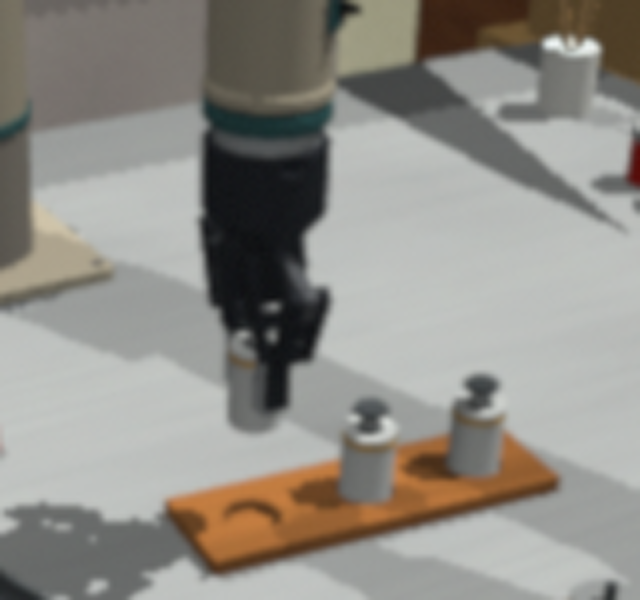

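Cartridge 2 is lifted cleanly, with the other two still in their holes. I'll carry it to the tray centre at about (505,-226).

Request:
{"op": "step_arm", "data": {
  "moves": "0.05 0 -0.2 0 0 0 0;0.08 0 -0.44 0 0 0 0;0.1 0 -0.55 0 0 0 0;0.1 0 -0.55 0 0 0 0;0.1 0 -0.55 0 0 0 0;0.1 0 -0.55 0 0 0 0;0.1 0 -0.55 0 0 0 0;0.1 0 -0.55 0 0 0 0;0.07 0 -0.4 0 0 0 0;0.04 0 -0.2 0 0 0 0;0 0 0 0 0 0 0;0 0 0 0 0 0 0;0 0 0 0 0 0 0;0 0 0 0 0 0 0"
}}

```text
clock: 21.2
eef_pos: [505.5, -224.6, 99.3]
tool_rot: [-1.57, 0.0, -0.091]
force: [-0.2, -0.2, -1.7]
width: 35.0
```

```bash
python3 -c "
from h import *
go(505,-226,23,-.093)
p=get_image('scene');cv2.imwrite('pics/s5.png',cv2.resize(p['color'][130:280,130:290],None,fx=4,fy=4,interpolation=cv2.INTER_CUBIC))
p=get_image('top');cv2.imwrite('pics/t5.png',cv2.resize(p['color'][140:240,140:290+80],None,fx=3,fy=3,interpolation=cv2.INTER_CUBIC))"
```

```text
t 21.2 pos [ 505.49 -224.56   99.27] rot [-1.57e+00  5.00e-04 -9.12e-02] F [-0.16 -0.2  -1.7 ] w 35.0
units of 50mm: [-0.006  1.525 -0.031] n>= 2.0
turn units [-0.007  0.015 -0.004]
```

View pics/s5.png

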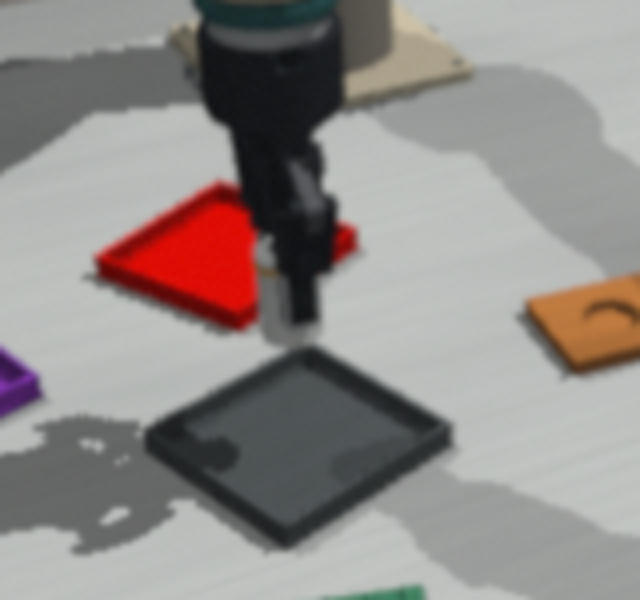

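View pics/t5.png

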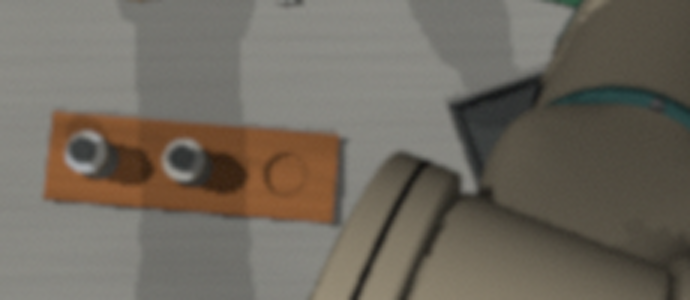

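The cartridge hangs over the dark tray (tray centre at scene px about 205,242). I'll lower it.

Request:
{"op": "step_arm", "data": {
  "moves": "-0.01 0.35 -0.02 0 0 0 0;0 0.4 0 0 0 0 0;0 0.35 0 0 0 0 0;0 0.25 0 0 0 0 0;0 0.12 0 0 0 0 0;0 0 0 0 0 0 0;0 0 0 0 0 0 0;0 0 0 0 0 0 0"
}}

```text
clock: 22.1
eef_pos: [505.3, -227.3, 26.6]
tool_rot: [-1.571, -0.001, -0.093]
force: [-0.1, -0.2, -1.4]
width: 34.5
```

Request:
{"op": "step_arm", "data": {
  "moves": "0 0.03 0 0 0 0 0;0 0.02 0 0 0 0 0;0 0 0 0 0 0 0;0 0 0 0 0 0 0"
}}

```text
clock: 22.5
eef_pos: [504.8, -227.0, 23.4]
tool_rot: [-1.571, -0.0, -0.093]
force: [0.0, -0.8, -2.9]
width: 35.2
```

Request:
{"op": "step_arm", "data": {
  "moves": "0 0.03 0 0 0 0 0;0 0.02 0 0 0 0 0;0 0 0 0 0 0 0;0 0 0 0 0 0 0"
}}

```text
clock: 22.9
eef_pos: [504.8, -227.0, 20.8]
tool_rot: [-1.571, 0.0, -0.093]
force: [-0.1, -0.9, -1.3]
width: 34.3
```

Request:
{"op": "step_arm", "data": {
  "moves": "0 0.01 0 0 0 0 0;0 0.01 0 0 0 0 0;0 0 0 0 0 0 0;0 0 0 0 0 0 0"
}}

```text
clock: 23.3
eef_pos: [504.8, -227.0, 19.8]
tool_rot: [-1.571, 0.0, -0.093]
force: [0.3, 0.7, -2.3]
width: 34.9
```

Request:
{"op": "step_arm", "data": {
  "moves": "0 0.01 0 0 0 0 0;0 0 0 0 0 0 0;0 0 0 0 0 0 0"
}}

```text
clock: 23.6
eef_pos: [504.9, -227.0, 19.7]
tool_rot: [-1.571, -0.0, -0.093]
force: [-1.2, 1.6, 5.2]
width: 34.7
```

Request:
{"op": "step_arm", "data": {
  "moves": "0 0.01 0 0 0 0 0;0 0 0 0 0 0 0;0 0 0 0 0 0 0"
}}

```text
clock: 23.9
eef_pos: [504.9, -227.0, 19.6]
tool_rot: [-1.571, -0.0, -0.093]
force: [-1.5, 0.8, 8.9]
width: 34.8
```

It has touched the floor. I'll ease back slightly, open partway, check, then retreat.

Request:
{"op": "step_arm", "data": {
  "moves": "0 -0.01 0 0 0 0 0;0 0 0 0 0 0 0.5;0 0 0 0 0 0 0.5;0 0 0 0 0 0 0.6;0 0 0 0 0 0 0.65;0 0 0 0 0 0 0.65;0 0 0 0 0 0 0.65;0 0 0 0 0 0 0.65"
}}

```text
clock: 24.7
eef_pos: [504.8, -227.0, 19.3]
tool_rot: [-1.571, 0.0, -0.093]
force: [0.4, -0.2, -0.2]
width: 55.5
```

```bash
python3 -c "
from h import *
go(505,-226,150,-.093)
p=get_image('scene');cv2.imwrite('pics/s6.png',cv2.resize(p['color'][130:280,130:290],None,fx=4,fy=4,interpolation=cv2.INTER_CUBIC))"
```

```text
t 24.7 pos [ 504.79 -227.01   19.31] rot [-1.5708e+00  1.0000e-04 -9.3200e-02] F [ 0.45 -0.18 -0.19] w 55.5
units of 50mm: [ 2.000e-03 -2.614e+00  2.000e-02] n>= 3.0
turn units [-0.    -0.002 -0.   ]
```

View pics/s6.png

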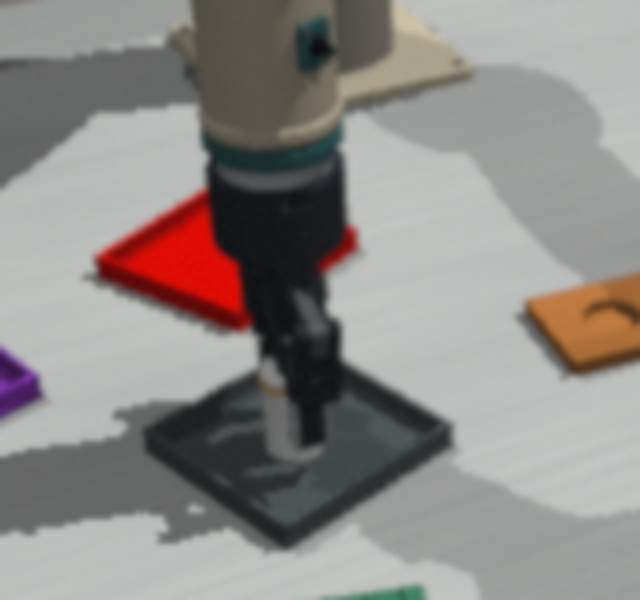

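The cartridge stands in the dark tray with the jaws clear. I'll retreat straight up and then sideways.

Request:
{"op": "step_arm", "data": {
  "moves": "0 -0.1 0 0 0 0 0.65;0 -0.2 0 0 0 0 0.65;0 -0.4 0 0 0 0 0.65;0 -0.6 0 0 0 0 0.65;0 -0.6 0 0 0 0 0.65;0 -0.6 0 0 0 0 0.65;0 -0.6 0 0 0 0 0.65;0 -0.4 0 0 0 0 0.65;0 0 0 0 0 0 0.65;0 0 -0.6 0 0 0 0.65;0 0 -0.6 0 0 0 0.65;0 0 -0.6 0 0 0 0.65;0 0 -0.6 0 0 0 0.65;0 0 -0.6 0 0 0 0.65;0 0 0 0 0 0 0.65;0 0 0 0 0 0 0.65"
}}

```text
clock: 26.35
eef_pos: [489.9, -376.5, 193.6]
tool_rot: [-1.57, 0.001, -0.095]
force: [0.2, 0.8, -0.6]
width: 55.4
```

```bash
python3 -c "
from h import *
go(505,-226,150,-.093)
q=get_image('scene');p=get_image('top')
cv2.imwrite('pics/s7.png',cv2.resize(q['color'][150:300,130:400],None,fx=2.9,fy=2.9,interpolation=cv2.INTER_CUBIC))
cv2.imwrite('pics/t7.png',cv2.resize(p['color'][90:240,130:390],None,fx=3,fy=3,interpolation=cv2.INTER_CUBIC))
for n,i in(('s',q),('t',p)):
  print(n,[(np.round(d['position']).tolist(),round(d['conf'],2)) for d in nets.place_of(i,'cart_a')])
print(proj(p,[504.8,-227,75]),proj(q,[504.8,-227,75]))"
```

```text
t 26.35 pos [ 489.93 -376.46  193.59] rot [-1.5698e+00  1.4000e-03 -9.5000e-02] F [ 0.19  0.79 -0.58] w 55.4
units of 50mm: [0.016 0.875 3.023] n>= 4.0
turn units [-0.009 -0.016 -0.012]
s [([502.0, -231.0, 4.0], 0.63), ([491.0, 88.0, 2.0], 0.59), ([503.0, 172.0, 4.0], 0.5)]
t [([492.0, 89.0, 4.0], 0.65), ([501.0, 171.0, 4.0], 0.53), ([501.0, -228.0, -2.0], 0.52)]
[324.76717823 186.15945685] [201.89904501 215.46180346]
```

View pics/s7.png

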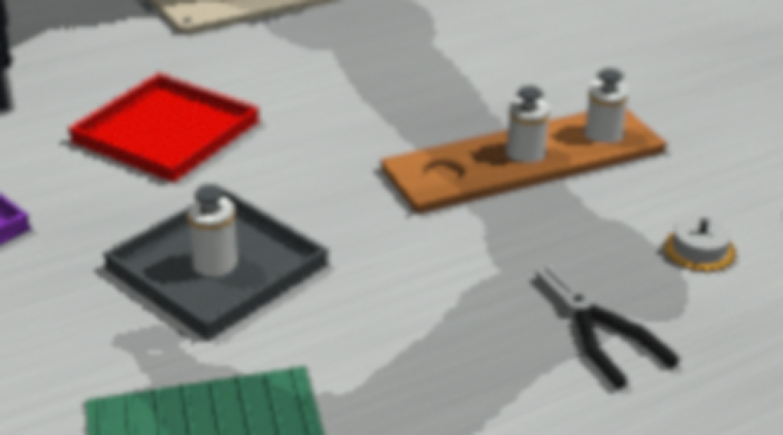

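View pics/t7.png

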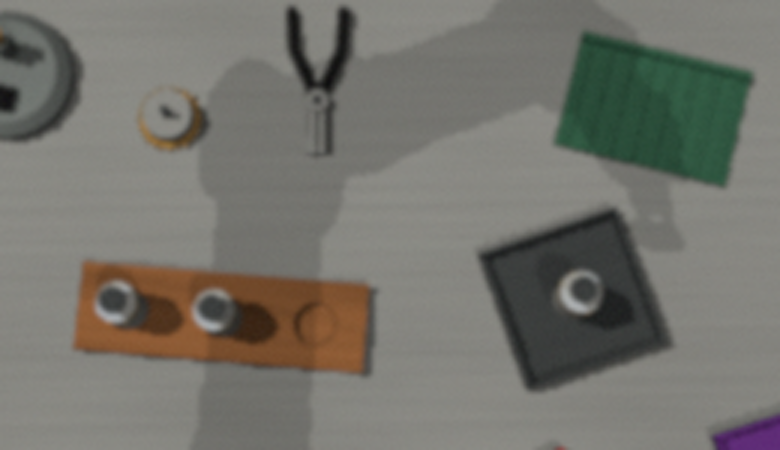

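The cartridge stands upright near the middle of the dark tray (top crop 580,292). The other two stand in their holes, and the plier, barrel and roof haven't moved. Handing in.

```bash
python3 -c "
from h import *
print(ctrl.finish_job())"
```

```text
the job is handed in; nothing more can be done
None
```

I tested all three cartridges in order and stood the weakest, from the hole nearest the tray, upright in the dark steel tray. I handed the job in at about 26.5 s of the 61 s allowed; it gave no verdict.

| Hole | Depth pressed (mm) | Force (N) |
|---|---|---|
| 0 (farthest from the tray) | about 6.0 | 13.7 |
| 1 (middle) | about 5.7 | 8.9 |
| 2 (nearest the tray) | about 6.1 | 4.2 |

- **Presses:** each was held for at least half a second. The deepest was about 6.1 mm, and no force reading went above about 14 N. The depths come from the measured tool height, with contact felt near the expected 75 mm.
- **Final pictures:** the weak cartridge is upright at about (501 to 505, -227 to -231) mm, near the tray's centre. The other two are upright in their holes, and the plier, spring barrel and roof panel look unmoved. The arm is well clear of everything.
- **Disagreement:** my first reading of the caps from the scene camera was about 10 mm off the top view, because it picked up the stems as well. I used the top view, and the hole spacing it gave (84.6 mm against 85 mm) agreed. No other check failed.

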